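# Hang the cork caddy on the bar rail and slide it up to the stop

### The job

Hang the cork caddy on the bar rail: slip its glider into the rail's open end and slide it along inside until it rests against the stop block in the channel (you will have to feel for it; it keeps the caddy clear of the bottle opener), then let go and leave it hanging there. Keep it upright, ease it in and up to the stop gently without forcing it, and leave the bottle, the tumbler and the bowl where they are.

Things in the scene. Friction and masses are not known exactly. Their poses are not given: they have to be found in the camera images.
- caddy: Upright open-topped sheet-steel box of corks, 46 x 46 mm, 90 mm tall, walls 3 mm, 0.15 to 0.31 kg, standing on the counter. Origin: centre of its underside, z up. Its hanger is on its back (+x): a bracket, a neck and a black glider plate (see glider). The plain side walls (+y and -y), 46 mm apart, are where to take it, from above, near the rim.
- glider (a point): Centre of the caddy's upright black glider plate, 35 mm behind (+x) and 72 mm above the caddy's origin, axes as the caddy's. The plate is 4 mm thick (x), 36 mm long (y), 30 mm tall (z), square-edged; the neck before it is 6 mm thick (z) and 30 mm long (y), and 10 mm separate the plate's front from the box's back wall.
- rail: Bar rail: straight aluminium C-channel, slot facing front (-x), on two posts behind it (+x) and a base plate screwed to the counter. Origin: at counter level under the channel's centre line; y runs along the channel, z up. The centre line is 165 mm above the counter; the channel runs from y = -200 mm (closed, black cap) to y = +140 mm (open), 12 mm deep (x), 38 mm tall.
- rail_mouth (a point): Centre of the channel's open end (rail frame 0, +140, +165 mm), axes as the rail's. The glider enters here towards the rail's -y. Cavity 6 mm deep (x) and 32 mm tall (z), so the glider plate has 1 mm to spare on each side; front lips 3 mm thick with a 10 mm tall slot for the neck; all centred; no lead-in. On the rail the caddy's axes are parallel to the rail's.
- rail_mid (a point): Centre line of the channel above the rail's origin (rail frame 0, 0, +165 mm). A black stop block is clamped fast inside the channel, hidden but for a glimpse through the slot; its place differs each time and is not reported. A caddy resting against it has its glider's centre anywhere from 80 to 8 mm to the closed side (-y) of this point: find it by feel.
- opener (a point): Centre of a flat bottle opener (30 x 95 x 3 mm) hanging from a fixed hook near the rail's closed end, in front of the channel; stays there. Axes as the rail's.
- wine: Bystander: full wine bottle of green glass, 74 mm across, 290 mm tall. Origin: centre of its underside.
- tumbler: Bystander: clear glass tumbler, 76 mm across the rim, 95 mm tall. Origin: centre of its underside.
- nutbowl: Bystander: white ceramic bowl, 120 mm across, 50 mm tall. Origin: centre of its underside.
Not all that is in view belongs to the job. There is more than one size of the caddy; the job needs the larger.

How it is judged (in metres and radians):
On the way:
1. the glider has entered the channel at its open end (y of glider in the frame of rail_mouth between -0.1 and -0.01 m and x of glider in the frame of rail_mouth between -0.003 and 0.003 m and z of glider in the frame of rail_mouth between -0.004 and 0.004 m), for 0.1 s.
At the end, for the whole second after the job is handed in: the caddy hangs at rest by its glider inside the channel (glider centre within 3 mm of the channel's centre line in depth and 4 mm in height), upright within 0.15 rad, with the glider against the stop block: a gap of less than 2 mm (26 mm between the centres when they touch, 28 mm allowed) (distance between glider and stop_block_c0 below 0.028 m and x of glider in the frame of rail_mouth between -0.003 and 0.003 m and z of glider in the frame of rail_mouth between -0.004 and 0.004 m and angle between caddy's own z axis and vertical below 0.15 rad and linear speed of caddy below 0.01 m/s).
It fails at once if the caddy is forced: while the fingers hold or push it, it presses on the rail or its stop with over 25 N (contact force between caddy and rail above 25 N and contact force between the fingers and caddy above 2 N).
It fails at once if the caddy is tipped by more than 0.5 rad (angle between caddy's own z axis and vertical above 0.5 rad).
It fails at once if the bottle, the tumbler or the bowl is moved by more than 20 mm (distance of any of wine, tumbler, nutbowl from where it was at the start of the episode above 0.02 m).
It also fails if it takes over 54 s, if anything falls off the work surface, if the arm or the gripper's body presses on something with over 40 N, if the wrist force passes 120 N, or if a joint passes its speed limit or range.

### The arm

A 6-joint arm with a two-finger parallel gripper is mounted at the origin on the work surface. World frame = base frame: x ahead of the robot, y to its left, z up, the work surface at z = 0. Lengths are in m, angles in degrees, forces in N, time in s.
With the tool pointing down it reaches from about 0.3 to 0.875 m from the base axis. Payload 4.2 kg.
Tool frame: the origin (TCP) lies midway between the tips of the shut fingers; the grasp point (between the pads) lies ctrl.tcp_to_grasp behind it (ctrl.tcp_to_grasp is the distance from the TCP to the grasp point, in m); z points along the fingers, y is the line along which they close (so a half turn about z gives the same grasp; the last joint's range is limited). The gripper opens to 85 mm and grips with 20 to 120 N. Pads are 22 mm wide; open, the fingers measure 114 mm over their backs; the gripper's body (76 mm by 85 mm) begins 54 mm behind the grasp point. The pads swing forward as they close: fully open they stand 13 mm farther back than shut.
Start: joints at [-71.047, 18.312, 89.639, -0, 72.044, -1.146], TCP at [0.198, -0.54, 0.231] pointing down, gripper open.
Joint ranges: [-177.97, 177.97], [-48.28, 115.42], [12.27, 149.76], [-77.06, 257.06], [2.81, 150.46], [-146.56, 146.56]. Speed limits (degrees/s): [147.25, 147.25, 180, 180, 180, 180].

### API

Orientations are given as [roll, pitch, yaw] about the fixed x, y, z axes, in that order (R = Rz(yaw) Ry(pitch) Rx(roll)).
In Python, from plant import telemetry, imaging, order, ctrl gives the robot as it stands.
- The arm moves only by the tool play_rows, never from a script. Its argument "moves" is text: rows parted by semicolons, each of 5 numbers parted by spaces: the shift along the tool's x, y, z in m, then the turn about the tool's z in degrees, then the opening, from -1 (shut) to 1 (fully open). A call has 1 to 20 rows; each row shifts and turns the commanded pose from where the row before left it, along the tool's axes as they then stand; what a row does not reach is not made up. A row lasts 1/8 s, in which the tool goes at most 62.5 mm and 10.7 degrees, less where a joint would pass 70% of its speed; a pose out of reach is approached as far as the arm can. A call with a gripper value outside its range is refused whole. The fingers move at their own pace and stop on an object; "newtons" is the grip in N (left out, the last holds). Time passes only in rows, so rows that do not move let the fingers close. It gives the time, the measured TCP pose, the force, the opening and the grip force at its end, in the units of the state.
- telemetry.read_state(): the state, without advancing time (a new reading comes with each control period).
- imaging.read_camera(name): name is "scene" or "top"; returns the picture (480x640x3 uint8, blue, green, red); there is no depth.
- imaging.camera_params(name): a dict with "fovy" (degrees; the focal length in pixels is half the picture's height over the tangent of half this angle, whatever the lens; pixels are square), "cx", "cy" (the principal point, pixels), "k1" (the pictures are not rectified: a ray, as slopes to the right and down, at radius r is drawn at 1 + k1 r^2 times it, then the intrinsics apply), "R" (3x3) and "t" (3): a world point X has camera coordinates R X + t. Camera axes: x right, y down, z forward; pixel columns grow to the right and rows downward; lengths in m; the calibration is good to about 2 mm. A picture is of the moment at which its call begins. camera_params takes no time and is no camera call.
- order.hand_in(): hands the job in; it is judged then, once.
The state is a dict: "time_s": time; "q": joint angles; "joint_vel": joint speeds; "effort": joint torques, N m; "position": TCP position; "tcp_rot": TCP orientation; "contact_force": force on the tool from outside, world axes, zero at the start; "ft_torque": the same for the moment, N m; "width": finger opening in m; "finger_force": force on a finger pad.
Only numpy, scipy, OpenCV 4.12 (cv2) and the standard library are available. Lean on these libraries where they do the work, as an engineer would, in place of code of your own. Each camera call takes 0.05 s, during which the arm holds its last target. There are 200 camera calls.

## Working session

There is one attempt and no reset: what is moved stays moved. The work goes in short steps, Python scripts to look and compute and a tool call to move; the robot and the scene stay as the last step left them, time stands still between calls to the robot, and variables do not carry over. Pictures are saved under pics/ and viewed, at most 10 in all, crops included, and the job is handed in when it is done.

Besides the shell and the picture viewer there is one more tool, called after "Emit:" by a JSON object that holds its "method" and its "body", one argument or row to a line. play_rows: Moves the arm, as the interface text tells. Its arguments: {"type":"object","properties":{"moves":{"type":"string"},"newtons":{"type":"number"}},"required":["moves"]}

```bash
mkdir -p pics; ls
python3 - <<'E'
from plant import telemetry, imaging, order, ctrl
import cv2
for n in("scene","top"):
    cv2.imwrite(f"pics/{n}0.png",imaging.read_camera(n)); print(n,imaging.camera_params(n))
s=telemetry.read_state();print(s);print(ctrl.tcp_to_grasp)
E
```

```text
pics
scene {'fovy': 52.51527196571907, 'cx': 318.5082127054391, 'cy': 240.7198226163606, 'k1': -0.019907230947501714, 'R': array([[-0.72379866,  0.68994327, -0.00968371],
       [ 0.43584719,  0.44626409, -0.7815917 ],
       [-0.53493245, -0.56993565, -0.62371519]]), 't': array([ 0.39313819, -0.11432239,  1.28909724])}
top {'fovy': 48.52290844674738, 'cx': 321.67904410205625, 'cy': 253.7664558855885, 'k1': -0.02065419664427567, 'R': array([[ 0.01613069, -0.99984651, -0.00683818],
       [-0.9891206 , -0.01495676, -0.14634454],
       [ 0.14621981,  0.00912442, -0.98921005]]), 't': array([-0.02739629,  0.51752176,  1.35993953])}
{'time_s': 0.1, 'q': array([-7.10462794e+01,  1.83491896e+01,  8.96976769e+01, -8.12527524e-04,
        7.20428868e+01, -1.14519190e+00]), 'joint_vel': array([ 0.10151688, -0.09946853, -0.16077286, -0.08843783,  0.12183141,
       -0.0456197 ]), 'effort': array([ 1.15011040e-03, -4.16406190e+01, -2.34704018e+01,  1.39329413e-04,
        4.89790706e-03,  2.28764344e-05]), 'position': array([ 0.19746687, -0.53960104,  0.23056596]), 'tcp_rot': array([-1.79910249e+02, -1.02141382e-03,  2.00991628e+01]), 'contact_force': array([-0.0575257 ,  0.48097219,  0.21758347]), 'ft_torque': array([-0.0161409 ,  0.01305213,  0.05796689]), 'finger_force': 0.0, 'width': 0.0855129717303395}
0.0187
```

View pics/scene0.png

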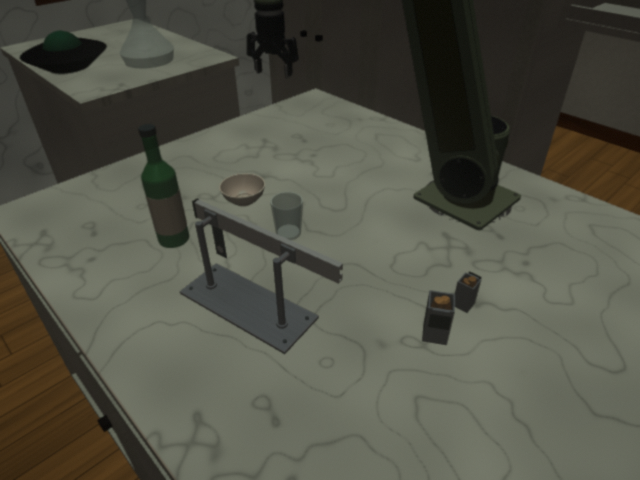

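View pics/top0.png

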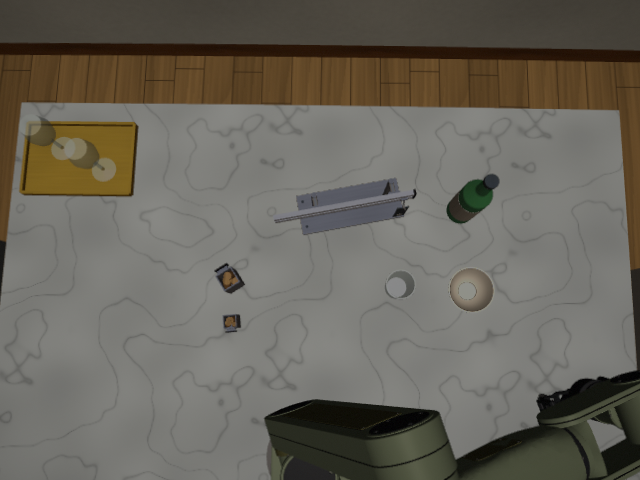

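The scene view shows two caddies: the larger at scene (438,317) / top (229,279), and a smaller one at scene (467,291) / top (231,322). The rail's open end is at scene (340,272) / top (277,220), and its capped end with the opener is at top (413,194). The bottle, tumbler and bowl are near the closed end. I choose the larger caddy and will check it in a close crop.

Run:
```python
import cv2,numpy as np
t=cv2.imread("pics/top0.png");s=cv2.imread("pics/scene0.png")
f=lambda im,x,y,w,h,k:cv2.convertScaleAbs(cv2.resize(im[y:y+h,x:x+w],None,fx=k,fy=k,interpolation=cv2.INTER_CUBIC),alpha=1.7)
a=np.hstack([f(t,200,255,50,37,8),f(s,410,270,80,74,4)[:296]]) 
b=f(t,265,170,160,60,5)
a=cv2.copyMakeBorder(a,0,0,0,800-a.shape[1],cv2.BORDER_CONSTANT)
cv2.imwrite("pics/c1.png",np.vstack([a,b]));print(a.shape)
```

```text
(296, 800, 3)
```

View pics/c1.png

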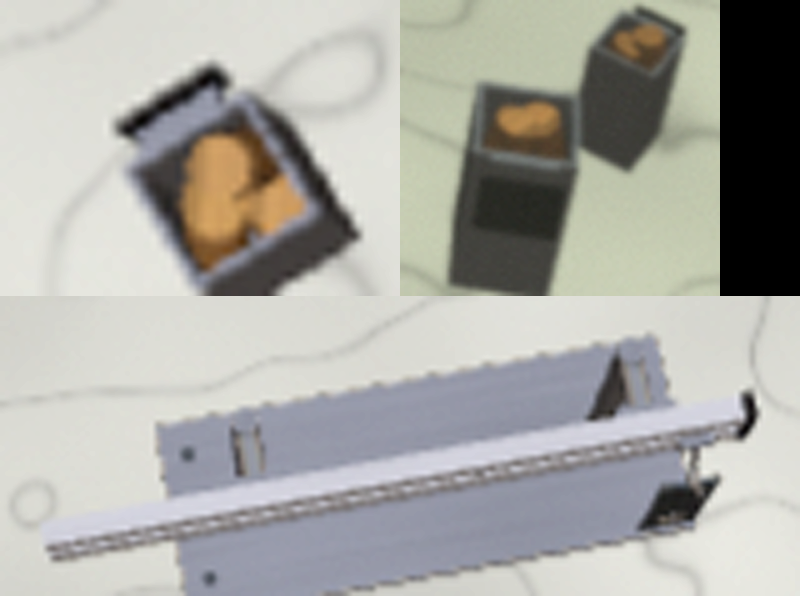

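The crop confirms the larger caddy: rim is about 20 px wide, against about 14 px for the small one, and the glider is on its upper-left side. Next I take a zoomed scene crop of the rail.

```bash
python3 - <<'E'
import cv2,numpy as np
s=cv2.imread("pics/scene0.png");t=cv2.imread("pics/top0.png")
f=lambda im,x,y,w,h,k:cv2.convertScaleAbs(cv2.resize(im[y:y+h,x:x+w],None,fx=k,fy=k,interpolation=cv2.INTER_CUBIC),alpha=1.7)
a=f(s,185,190,160,60+40,5)
b=np.hstack([f(s,310,250,40,10,10),f(t,265,205,40,10,10)])
cv2.imwrite("pics/c2.png",np.vstack([a,b]))
E
cat > h.py <<'E'
import numpy as np,cv2
from scipy.optimize import least_squares
from plant import imaging
P={n:imaging.camera_params(n) for n in("scene","top")}
def proj(n,X):
    p=P[n];c=np.atleast_2d(X)@p["R"].T+p["t"];s=c[:,:2]/c[:,2:]
    s=s*(1+p["k1"]*(s**2).sum(1,keepdims=True));f=240/np.tan(np.radians(p["fovy"]/2))
    return s*f+[p["cx"],p["cy"]]
def pose(v,L):  # v: x y z yaw(rad)
    c,s=np.cos(v[3]),np.sin(v[3]);L=np.atleast_2d(L)
    return L@np.array([[c,s,0],[-s,c,0],[0,0,1]])+v[:3]
E
```

```text
(no output)
```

View pics/c2.png

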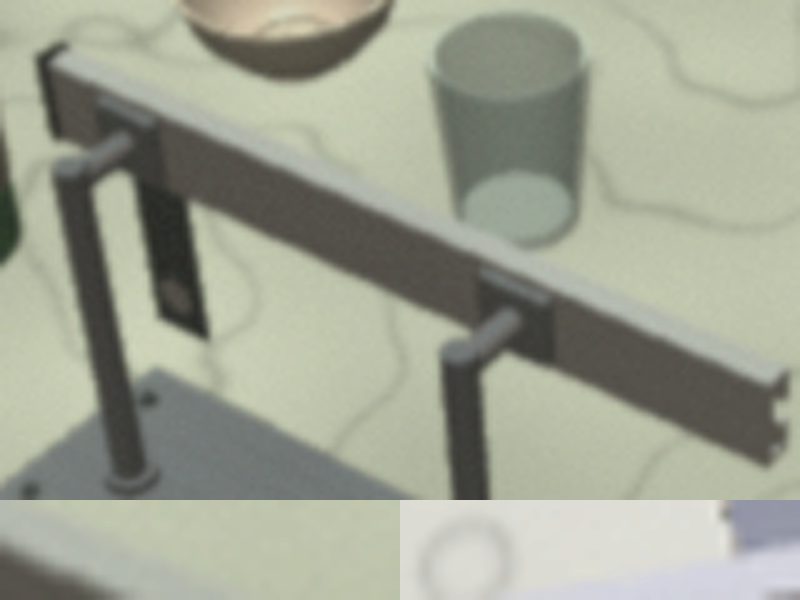

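The scene crop shows the rail's back face: top-back edge from crop (55,68) to (770,384), bottom-back corner of the open end at (770,466) and its front-top corner at (788,372). The opener hangs at crop (175,250).

Run:
```python
from h import *
o=lambda u,v,k,x,y:((u+.5)/k-.5+x,(v+.5)/k-.5+y)
S=lambda u,v:o(u,v,5,185,190); T=lambda u,v:o(u,v-296,5,265,170)
def fit(obs,v0,free):
    def r(q):
        v=np.array(v0,float);v[free]=q
        return np.concatenate([(proj(n,pose(v,L))[0]-uv) for n,L,uv in obs])
    g=least_squares(r,np.array(v0)[free],loss="soft_l1");v=np.array(v0,float);v[free]=g.x
    return v,r(g.x).reshape(-1,2).round(2)
x,t,b=.006,.184,.146
R=[("scene",(x,.14,t),S(770,384)),("scene",(x,.14,b),S(770,466)),("scene",(-x,.14,t),S(788,372)),("scene",(x,-.2,t),S(57,68)),("scene",(x,-.2,b),S(60,137)),
("top",(x,.14,t),T(44,524)),("top",(-x,.14,t),T(48,546)),("top",(x,-.2,t),T(740,398)),("top",(-x,-.2,t),T(741,421))]
K=[0,1,3]
for c in(None,"scene","top"):
    v,e=fit([q for q in R if c in(None,q[0])],[.6,.05,0,0.],K);print("rail",c,v[:2].round(4),np.degrees(v[3]).round(2));
    if c is None:print(e.tolist());rail=v
C=lambda u,w:o(u,w,8,200,255); D=lambda u,w:o(u-400,w,4,410,270)
h=.023
# local: +x back, +y
Q=[("top",(h,h,.09),C(132,172)),("top",(h,-h,.09),C(247,95)),("top",(-h,-h,.09),C(325,206)),("top",(-h,h,.09),C(203,291)),
("top",(.037,.018,.087),C(118,126)),("top",(.037,-.018,.087),C(213,66)),
("scene",(h,h,.09),D(472,158)),("scene",(h,-h,.09),D(577,163)),("scene",(-h,-h,.09),D(577,95)),("scene",(-h,h,.09),D(479,83)),("scene",(.037,.018,.057),D(472,226)),("scene",(.037,-.018,.057),D(559,240))]
for c in(None,"scene","top"):
    v,e=fit([q for q in Q if c in(None,q[0])],[.45,.2,0,0.5],K);print("cad",c,v[:2].round(4),np.degrees(v[3]).round(2));
    if c is None:print(e.tolist());cad=v
print("mouth",pose(rail,(0,.14,.165)),"mid",pose(rail,(0,0,.165)))
```

```text
rail None [ 0.6098 -0.0402] 11.22
[[0.05, -0.15], [-0.31, 0.18], [0.4, -1.69], [-1.56, -1.93], [1.0, -0.09], [-1.14, -0.52], [-1.1, -0.05], [-0.08, -0.39], [0.75, -0.19]]
rail scene [ 0.6108 -0.0392] 11.28
rail top [ 0.609  -0.0413] 11.31
cad None [0.4447 0.2145] 38.32
[[-0.72, 0.39], [-0.33, -1.01], [0.65, -0.46], [1.11, 0.03], [-0.35, 0.68], [-0.71, -0.41], [26.44, 0.49], [-26.37, -3.23], [-27.19, -4.34], [22.81, 0.93], [21.09, 1.82], [-21.2, -3.67]]
cad scene [0.4375 0.226 ] 61.7
cad top [0.4439 0.215 ] 35.09
mouth [[0.5825128  0.09709724 0.165     ]] mid [[ 0.60975731 -0.04022623  0.165     ]]
```

Run:
```python
from h import *
o=lambda u,v,k,x,y:((u+.5)/k-.5+x,(v+.5)/k-.5+y)
def fit(obs,v0,free):
    def r(q):
        v=np.array(v0,float);v[free]=q
        return np.concatenate([(proj(n,pose(v,L))[0]-uv) for n,L,uv in obs])
    g=least_squares(r,np.array(v0)[free],loss="soft_l1");v=np.array(v0,float);v[free]=g.x
    return v,r(g.x).reshape(-1,2).round(2)
C=lambda u,w:o(u,w,8,200,255); D=lambda u,w:o(u-400,w,4,410,270)
h=.023;K=[0,1,3]
Q=[("top",(h,h,.09),C(132,172)),("top",(h,-h,.09),C(247,95)),("top",(-h,-h,.09),C(325,206)),("top",(-h,h,.09),C(203,291)),
("top",(.037,.018,.087),C(118,126)),("top",(.037,-.018,.087),C(213,66)),
("scene",(h,-h,.09),D(472,158)),("scene",(h,h,.09),D(577,163)),("scene",(-h,h,.09),D(577,95)),("scene",(-h,-h,.09),D(479,83)),("scene",(.037,-.018,.057),D(472,226)),("scene",(.037,.018,.057),D(559,240))]
for c in(None,"scene","top"):
    v,e=fit([q for q in Q if c in(None,q[0])],[.45,.2,0,0.5],K);print("cad",c,v[:2].round(4),np.degrees(v[3]).round(2));
    if c is None:print(e.tolist())
```

```text
cad None [0.4447 0.2165] 34.99
[[-1.37, -0.36], [-0.38, -0.91], [-0.28, 0.27], [-0.43, -0.11], [-0.67, -0.16], [-0.56, -0.58], [0.03, -2.02], [0.41, 0.3], [0.02, -0.93], [-1.06, -1.22], [0.24, -0.15], [-0.93, -0.77]]
cad scene [0.446  0.2178] 34.98
cad top [0.4439 0.215 ] 35.09
```

Caddy is at (0.4447, 0.2165), yaw 35.0°. Rail yaw is 11.3° and its mouth is at (0.5825, 0.097). The two cameras disagree by the same +2 mm for both objects, so the relative position is better than the absolute. Moving over the caddy.

Emit:
{"method": "play_rows", "body": {
  "moves": "0.031 -0.039 0 0 1;0.031 -0.039 0 0 1;0.031 -0.039 0 0 1;0.031 -0.039 0 0 1;0.031 -0.039 0 0 1;0.031 -0.039 0 0 1;0.031 -0.039 0 0 1;0.031 -0.039 0 0 1;0.031 -0.039 0 0 1;0.031 -0.039 0 0 1;0.031 -0.039 0 0 1;0.031 -0.039 0 0 1;0.031 -0.039 0 0 1;0.031 -0.039 0 0 1;0.031 -0.039 0 0 1;0.027 -0.040 0 0 1;0 0 0 -7.5 1;0 0 0 -7.4 1;0 0 0 0 1;0 0 0 0 1",
  "newtons": 40
}}

```text
time_s: 2.6
position: [0.4447, 0.2158, 0.2311]
tcp_rot: [180.0, 0.0, 34.9]
contact_force: [0.1, 0.3, 1.0]
width: 0.0856
finger_force: 0.0
```

```bash
cat > g.py <<'E'
import sys,numpy as np
from plant import telemetry
s=telemetry.read_state();p,r=s["position"],s["tcp_rot"];print("t",round(s["time_s"],2),p.round(4),r.round(2),"F",s["contact_force"].round(2),"M",s["ft_torque"].round(2),s["width"].round(4),round(s["finger_force"],1))
if len(sys.argv)>4:
    x,y,z,a=map(float,sys.argv[1:5]);w=np.radians(r[2]);d=np.array([x,y,z])-p
    print("tool d",(d[0]*np.cos(w)+d[1]*np.sin(w)).round(4),(d[0]*np.sin(w)-d[1]*np.cos(w)).round(4),-d[2].round(4),"turn",round(r[2]-a,2))
E
python3 g.py .4447 .2165 .05 35
```

```text
Traceback (most recent call last):
  File "g.py", line 3, in <module>
    s=telemetry.read_state();p,r=s["position"],s["tcp_rot"];print("t",round(s["time_s"],2),p.round(4),r.round(2),"F",s["contact_force"].round(2),"M",s["ft_torque"].round(2),s["width"].round(4),round(s["finger_force"],1))
                                                                                                                                                                             ^^^^^^^^^^^^^^^^
AttributeError: 'float' object has no attribute 'round'
```

Emit:
{"method": "play_rows", "body": {
  "moves": "0 0 0.03 0 1;0 0 0.03 0 1;0 0 0.03 0 1;0 0 0.03 0 1;0 0 0.03 0 1;0 0 0.02 0 1;0 0 0.01 0 1;0 0 0 0 1;0 0 0 0 -1;0 0 0 0 -1;0 0 0 0 -1;0 0 0 0 -1;0 0 0 0 -1;0 0 0 0 -1",
  "newtons": 40
}}

```text
time_s: 4.35
position: [0.4453, 0.2163, 0.0521]
tcp_rot: [180.0, -0.1, 35.0]
contact_force: [-0.1, 0.3, 6.5]
width: 0.0455
finger_force: 43.6
```

```bash
sed -i 's/s\["width"\].round(4)/round(s["width"],4)/' g.py
python3 g.py .4447 .2165 .05 35
```

```text
t 4.35 [0.4453 0.2163 0.0521] [ 1.7998e+02 -9.0000e-02  3.5010e+01] F [-0.07  0.28  6.52] M [-0.08  0.1   0.02] 0.0455 43.6
tool d -0.0004 -0.0005 0.0021 turn 0.01
```

Emit:
{"method": "play_rows", "body": {
  "moves": "0 0 -0.005 0 -1;0 0 -0.015 0 -1;0 0 -0.02 0 -1;0 0 -0.02 0 -1;0 0 -0.02 0 -1;0 0 -0.013 0 -1;0 0 0 4 -1;0 0 0 5 -1;0 0 0 5 -1;0 0 0 5 -1;0 0 0 4.7 -1;0.010 0.014 0 0 -1;0.013 0.017 0 0 -1;0.013 0.017 0 0 -1;0.013 0.017 0 0 -1;0.013 0.017 0 0 -1;0.0135 0.017 0 0 -1;0 0 0 0 -1;0 0 0 0 -1;0 0 0 0 -1"
}}

```text
time_s: 6.85
position: [0.5378, 0.1341, 0.1442]
tcp_rot: [-180.0, 0.0, 11.3]
contact_force: [0.1, -0.0, -2.2]
width: 0.0456
finger_force: 42.9
```

```bash
python3 g.py .5394 .1344 .145 11.25
python3 - <<'E'
from plant import imaging
import cv2,numpy as np
t=imaging.read_camera("top");s=imaging.read_camera("scene")
cv2.imwrite("pics/t1.png",t);cv2.imwrite("pics/s1.png",s)
f=lambda im,x,y,w,h,k:cv2.convertScaleAbs(cv2.resize(im[y:y+h,x:x+w],None,fx=k,fy=k,interpolation=cv2.INTER_CUBIC),alpha=1.7)
cv2.imwrite("pics/c3.png",np.hstack([f(t,225,185,80,120,5),f(s,310,220,80,120,5)]))
E
```

```text
t 6.85 [0.5378 0.1341 0.1442] [-1.7999e+02  3.0000e-02  1.1340e+01] F [ 0.15 -0.   -2.18] M [0.01 0.02 0.02] 0.0456 42.9
tool d 0.0017 0.0 -0.0008 turn 0.09
```

View pics/c3.png

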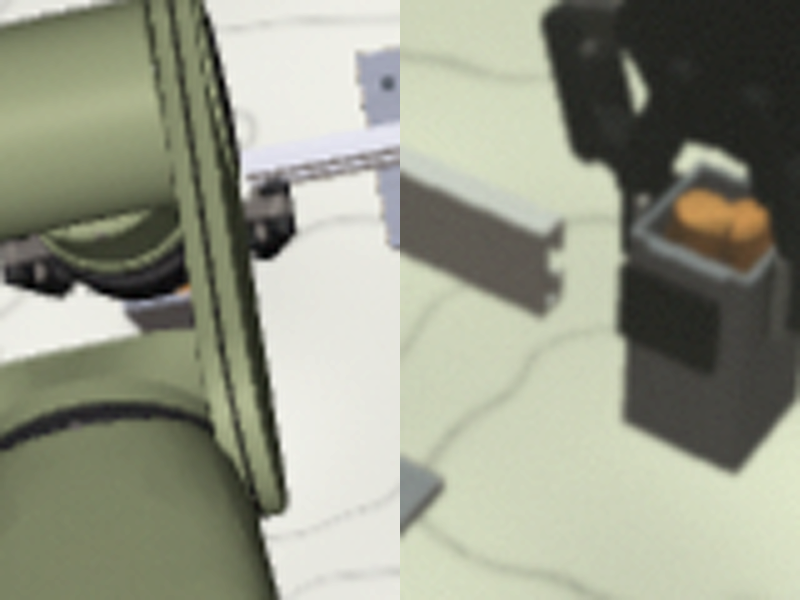

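The scene crop shows the caddy held upright: glider plate corners at crop (622,262), (722,298), (716,373) and (618,332), and the rail end at (546,236)–(545,317) to its left. The arm blocks the top view, so I fit from the scene camera alone.

Run:
```python
from h import *
D=lambda u,w:np.array([(u-400+.5)/5-.5+310,(w+.5)/5-.5+220])
h=.023;th=np.radians(11.3)
Q=[((.037,-.018,.087),D(622,262)),((.037,.018,.087),D(722,299)),((.037,.018,.057),D(716,373)),((.037,-.018,.057),D(618,332)),
((h,-h,.09),D(635,232)),((h,h,.09),D(752,283)),((h,-h,0),D(625,420)),((h,h,0),D(735,472))]
for z in(.091,.0921,.093,None):
    def r(q):return np.concatenate([(proj("scene",pose([q[0],q[1],q[2] if z is None else z,th],L))[0]-uv) for L,uv in Q])
    g=least_squares(r,[.54,.13,.09][:2 if z else 3],loss="soft_l1");print(z,g.x.round(4),g.cost.round(2))
    if z==.0921:print(r(g.x).reshape(-1,2).round(1).tolist())
x=.006;R=[((x,.14,.184),D(546,236)),((x,.14,.146),D(545,317)),((-x,.14,.184),D(561,221))]
def r(q):return np.concatenate([(proj("scene",pose([q[0],q[1],0,th],L))[0]-uv) for L,uv in R])
g=least_squares(r,[.61,-.04]);print("rail",g.x.round(4),g.fun.round(1))
```

```text
0.091 [0.5362 0.1328] 2.09
0.0921 [0.5371 0.1336] 2.09
[[0.3, 0.4], [-0.6, 1.6], [-0.5, 0.1], [0.5, -0.3], [-0.3, -0.7], [0.5, -0.3], [-0.3, -0.3], [0.3, 0.1]]
0.093 [0.5378 0.1341] 2.1
None [0.5362 0.1329 0.0911] 2.09
rail [ 0.6113 -0.0391] [-0.3  0.1 -0.4  0.7  0.7 -0.8]
```

Vision puts the glider 1.7–3.6 mm short in depth, and clearance is ±1 mm. I'll settle it by touch, using the glider's back against the rail's front face.

Emit:
{"method": "play_rows", "body": {
  "moves": "-0.008 0 -0.0008 0.1 -1;-0.007 0.005 0 0 -1;0 0.02 0 0 -1;0 0.02 0 0 -1;0 0.015 0 0 -1;0 0.005 0 0 -1;0.003 0 0 0 -1;0.002 0 0 0 -1;0 0 0 0 -1;0 0 0 0 -1"
}}

```text
time_s: 8.2
position: [0.541, 0.0684, 0.145]
tcp_rot: [180.0, 0.0, 11.2]
contact_force: [0.3, -1.1, -1.0]
width: 0.0455
finger_force: 43.0
```

```bash
python3 g.py
```

```text
t 8.2 [0.541  0.0684 0.145 ] [1.800e+02 1.000e-02 1.124e+01] F [ 0.26 -1.06 -1.  ] M [ 0.03 -0.03  0.  ] 0.0455 43.0
```

Emit:
{"method": "play_rows", "body": {
  "moves": "0.001 0 0 0 -1;0.001 0 0 0 -1;0 0 0 0 -1"
}}

```text
time_s: 8.57
position: [0.5431, 0.0684, 0.1451]
tcp_rot: [180.0, -0.0, 11.2]
contact_force: [0.5, 0.5, -2.8]
width: 0.0454
finger_force: 43.0
```

Emit:
{"method": "play_rows", "body": {
  "moves": "0.001 0 0 0 -1;0.0005 0 0 0 -1;0 0 0 0 -1"
}}

```text
time_s: 8.95
position: [0.544, 0.0686, 0.145]
tcp_rot: [180.0, 0.1, 11.2]
contact_force: [-2.2, -0.4, -0.8]
width: 0.0457
finger_force: 43.0
```

Emit:
{"method": "play_rows", "body": {
  "moves": "0.0005 0 0 0 -1;0 0 0 0 -1"
}}

```text
time_s: 9.2
position: [0.544, 0.0686, 0.145]
tcp_rot: [180.0, 0.1, 11.2]
contact_force: [-6.0, -1.5, 1.3]
width: 0.0458
finger_force: 43.1
```

```bash
python3 g.py
```

```text
t 9.2 [0.544  0.0686 0.145 ] [1.7999e+02 1.3000e-01 1.1200e+01] F [-5.96 -1.51  1.25] M [-0.11  0.63  0.03] 0.0458 43.1
```

Contact at TCP x = 0.544. The glider needs to go 8 mm deeper from there, in agreement with the combined fit to 0.3 mm. Backing out and round to the mouth.

Emit:
{"method": "play_rows", "body": {
  "moves": "-0.004 0 0 0 -1;-0.004 0 0 0 -1;0 -0.01 0 0 -1;0 -0.02 0 0 -1;0 -0.02 0 0 -1;0 -0.005 0 0 -1;0.006 0 0 0 -1;0.006 0 0 0 -1;0.003 0 0 0 -1;0 0 0 0 -1;0 0 0 0 -1"
}}

```text
time_s: 10.58
position: [0.5411, 0.1238, 0.1449]
tcp_rot: [180.0, 0.0, 11.2]
contact_force: [0.1, 0.2, -2.2]
width: 0.0452
finger_force: 42.8
```

```bash
cat >> g.py <<'E'
w=np.radians(11.25);print("rail u err to go (mm)",1e3*(.55493-p[0]*np.cos(w)-p[1]*np.sin(w)),"rail y mm",1e3*(-p[0]*np.sin(w)+p[1]*np.cos(w)+.15839))
E
python3 g.py
```

```text
t 10.57 [0.5411 0.1238 0.1449] [1.7999e+02 3.0000e-02 1.1170e+01] F [ 0.07  0.22 -2.2 ] M [0.01 0.02 0.05] 0.0452 42.8
rail u err to go (mm) 0.06450270418962081 rail y mm 174.24929561236564
```

Emit:
{"method": "play_rows", "body": {
  "moves": "0 0.005 -0.0002 -0.1 -1;0 0.005 0 0 -1;0 0.003 0 0 -1;0 0.001 0 0 -1;0 0.001 0 0 -1;0 0.001 0 0 -1;0 0.001 0 0 -1;0 0.001 0 0 -1;0 0 0 0 -1"
}}

```text
time_s: 11.7
position: [0.5447, 0.1064, 0.1453]
tcp_rot: [180.0, 0.0, 11.3]
contact_force: [-0.0, 0.5, -2.0]
width: 0.0457
finger_force: 42.8
```

Emit:
{"method": "play_rows", "body": {
  "moves": "0 0.001 0 0 -1;0 0.001 0 0 -1;0 0 0 0 -1"
}}

```text
time_s: 12.08
position: [0.5452, 0.1044, 0.1453]
tcp_rot: [180.0, -0.0, 11.3]
contact_force: [0.1, -0.1, -2.8]
width: 0.0456
finger_force: 42.8
```

```bash
python3 g.py
```

```text
t 12.07 [0.5452 0.1044 0.1453] [180.    -0.    11.29] F [ 0.15 -0.14 -2.79] M [-0.05  0.05 -0.01] 0.0456 42.8
rail u err to go (mm) -0.12993804039949236 rail y mm 154.45469213506797
```

Emit:
{"method": "play_rows", "body": {
  "moves": "0 0.0015 0 0 -1;0 0.0015 0 0 -1;0 0.0015 0 0 -1;0 0 0 0 -1"
}}

```text
time_s: 12.58
position: [0.546, 0.0999, 0.1453]
tcp_rot: [180.0, 0.0, 11.3]
contact_force: [-0.1, -0.0, -2.5]
width: 0.0459
finger_force: 42.8
```

Emit:
{"method": "play_rows", "body": {
  "moves": "0 0.0015 0 0 -1;0 0.0015 0 0 -1;0 0.0015 0 0 -1;0 0 0 0 -1"
}}

```text
time_s: 13.08
position: [0.5469, 0.0955, 0.1453]
tcp_rot: [180.0, -0.0, 11.3]
contact_force: [-0.6, 0.4, -1.6]
width: 0.0455
finger_force: 42.8
```

```bash
python3 g.py
```

```text
t 13.07 [0.5469 0.0955 0.1453] [180.    -0.    11.29] F [-0.65  0.44 -1.58] M [ 0.   -0.01 -0.02] 0.0455 42.8
rail u err to go (mm) -0.14144378720461204 rail y mm 145.39061918508483
```

The glider is inside the channel, with no side force. I'll slide on in safe territory and look for a glimpse of the stop through the slot in the first top picture.

Emit:
{"method": "play_rows", "body": {
  "moves": "-0.0002 0.003 0 0 -1;0 0.004 0 0 -1;0 0.004 0 0 -1;0 0.004 0 0 -1;0 0.004 0 0 -1;0 0.003 0 0 -1;0 0 0 0 -1"
}}

```text
time_s: 13.95
position: [0.551, 0.0738, 0.1453]
tcp_rot: [180.0, 0.0, 11.3]
contact_force: [0.3, 0.4, -2.2]
width: 0.0456
finger_force: 42.8
```

```bash
python3 g.py
python3 - <<'E'
from h import *
t=cv2.imread("pics/top0.png");v=[.609,-.0413,0,np.radians(11.3)]
ys=np.arange(.14,-.21,-.001)
rows=[]
for z in np.arange(.192,.140,-.001):
    uv=proj("top",pose(v,np.c_[np.full_like(ys,-.006),ys,np.full_like(ys,z)])).astype(np.float32)
    rows.append(cv2.remap(t,uv[:,0][None],uv[:,1][None],cv2.INTER_CUBIC)[0])
im=np.array(rows);cv2.imwrite("pics/rect.png",cv2.convertScaleAbs(cv2.resize(im,(770,520),interpolation=cv2.INTER_NEAREST),alpha=1.6))
E
```

```text
t 13.95 [0.551  0.0738 0.1453] [180.     0.    11.28] F [ 0.27  0.44 -2.16] M [-0.05 -0.01 -0.05] 0.0456 42.8
rail u err to go (mm) 0.0783073078371669 rail y mm 123.28240485746598
```

View pics/rect.png

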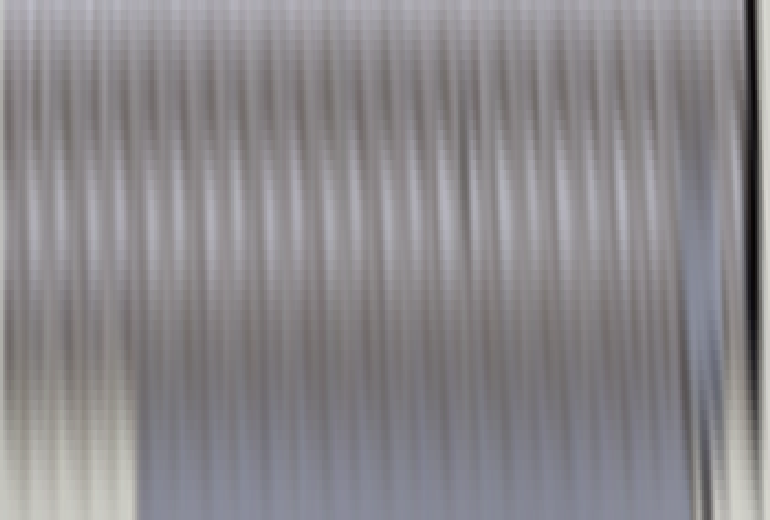

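The rectified slot strip shows one dark anomaly at column ~465, which is rail y ≈ -0.071 m. It is probably the stop, which would put the resting glider near y ≈ -0.045. I'll use that only as a hint and feel for the real contact.

Emit:
{"method": "play_rows", "body": {
  "moves": "0 0.003 0 0 -1;0 0.004 0 0 -1;0 0.004 0 0 -1;0 0.004 0 0 -1;0 0.004 0 0 -1;0 0.004 0 0 -1;0 0.004 0 0 -1;0 0.004 0 0 -1;0 0.004 0 0 -1;0 0.004 0 0 -1;0 0.004 0 0 -1;0 0.004 0 0 -1;0 0.004 0 0 -1;0 0.003 0 0 -1;0 0 0 0 -1"
}}

```text
time_s: 15.82
position: [0.5616, 0.0209, 0.1453]
tcp_rot: [180.0, -0.0, 11.3]
contact_force: [0.7, 0.1, -2.8]
width: 0.0456
finger_force: 42.8
```

```bash
python3 g.py
```

```text
t 15.82 [0.5616 0.0209 0.1453] [180.    -0.    11.28] F [ 0.69  0.08 -2.79] M [0.02 0.03 0.  ] 0.0456 42.8
rail u err to go (mm) 0.007151961493878818 rail y mm 69.28598718498587
```

Emit:
{"method": "play_rows", "body": {
  "moves": "0 0.003 0 0 -1;0 0.004 0 0 -1;0 0.004 0 0 -1;0 0.004 0 0 -1;0 0.004 0 0 -1;0 0.004 0 0 -1;0 0.004 0 0 -1;0 0.004 0 0 -1;0 0.004 0 0 -1;0 0.004 0 0 -1;0 0.004 0 0 -1;0 0.004 0 0 -1;0 0.004 0 0 -1;0 0.004 0 0 -1;0 0.004 0 0 -1;0 0.003 0 0 -1;0 0.002 0 0 -1;0 0 0 0 -1"
}}

```text
time_s: 18.08
position: [0.5741, -0.0418, 0.1453]
tcp_rot: [180.0, -0.0, 11.3]
contact_force: [0.4, -0.0, -1.8]
width: 0.0454
finger_force: 42.8
```

```bash
python3 g.py
```

```text
t 18.07 [ 0.5741 -0.0418  0.1453] [180.    -0.    11.29] F [ 0.4  -0.   -1.77] M [0.07 0.02 0.03] 0.0454 42.8
rail u err to go (mm) -0.03738290434330063 rail y mm 5.422254305243318
```

Emit:
{"method": "play_rows", "body": {
  "moves": "0 0.002 0 0 -1;0 0.002 0 0 -1;0 0.002 0 0 -1;0 0.002 0 0 -1;0 0.001 0 0 -1;0 0.001 0 0 -1;0 0.001 0 0 -1;0 0.0005 0 0 -1",
  "newtons": 30
}}

```text
time_s: 19.08
position: [0.5764, -0.053, 0.1453]
tcp_rot: [180.0, 0.0, 11.3]
contact_force: [0.2, 0.5, -1.9]
width: 0.0456
finger_force: 42.8
```

Emit:
{"method": "play_rows", "body": {
  "moves": "0 0.001 0 0 -1;0 0.001 0 0 -1"
}}

```text
time_s: 19.32
position: [0.5768, -0.055, 0.1453]
tcp_rot: [180.0, -0.0, 11.3]
contact_force: [0.1, 0.3, -2.3]
width: 0.0455
finger_force: 42.8
```

Emit:
{"method": "play_rows", "body": {
  "moves": "0 0.001 0 0 -1;0 0.001 0 0 -1;0 0.0005 0 0 -1"
}}

```text
time_s: 19.7
position: [0.5773, -0.0574, 0.1453]
tcp_rot: [180.0, -0.0, 11.3]
contact_force: [0.1, 0.3, -2.6]
width: 0.0455
finger_force: 42.8
```

Emit:
{"method": "play_rows", "body": {
  "moves": "0 0.001 0 0 -1;0 0.001 0 0 -1;0 0.0005 0 0 -1"
}}

```text
time_s: 20.08
position: [0.5778, -0.0599, 0.1453]
tcp_rot: [180.0, 0.0, 11.3]
contact_force: [-0.4, 0.0, -2.7]
width: 0.0458
finger_force: 42.8
```

Emit:
{"method": "play_rows", "body": {
  "moves": "0 0.001 0 0 -1;0 0.001 0 0 -1;0 0.0005 0 0 -1"
}}

```text
time_s: 20.45
position: [0.5783, -0.0623, 0.1453]
tcp_rot: [180.0, -0.0, 11.3]
contact_force: [0.2, -0.3, -1.3]
width: 0.0456
finger_force: 42.8
```

Emit:
{"method": "play_rows", "body": {
  "moves": "0 0.001 0 0 -1;0 0.001 0 0 -1;0 0.0005 0 0 -1"
}}

```text
time_s: 20.82
position: [0.5788, -0.0648, 0.1453]
tcp_rot: [180.0, -0.0, 11.3]
contact_force: [1.1, 0.5, -2.6]
width: 0.0454
finger_force: 42.8
```

Emit:
{"method": "play_rows", "body": {
  "moves": "0 0.001 0 0 -1;0 0.001 0 0 -1;0 0.0005 0 0 -1"
}}

```text
time_s: 21.2
position: [0.5792, -0.0673, 0.1453]
tcp_rot: [180.0, -0.0, 11.3]
contact_force: [0.5, -0.1, -1.3]
width: 0.0457
finger_force: 42.8
```

Emit:
{"method": "play_rows", "body": {
  "moves": "0 0.001 0 0 -1;0 0.001 0 0 -1;0 0.0005 0 0 -1"
}}

```text
time_s: 21.58
position: [0.5797, -0.0697, 0.1453]
tcp_rot: [180.0, -0.0, 11.3]
contact_force: [0.7, -0.4, -2.3]
width: 0.0457
finger_force: 42.8
```

Emit:
{"method": "play_rows", "body": {
  "moves": "0 0.001 0 0 -1;0 0.001 0 0 -1;0 0.0005 0 0 -1"
}}

```text
time_s: 21.95
position: [0.5802, -0.0722, 0.1453]
tcp_rot: [180.0, 0.0, 11.3]
contact_force: [0.3, -0.2, -2.6]
width: 0.0458
finger_force: 42.8
```

Emit:
{"method": "play_rows", "body": {
  "moves": "0 0.001 0 0 -1;0 0.001 0 0 -1;0 0.0005 0 0 -1"
}}

```text
time_s: 22.32
position: [0.5807, -0.0746, 0.1453]
tcp_rot: [180.0, 0.0, 11.3]
contact_force: [-0.3, -0.6, -1.7]
width: 0.0457
finger_force: 42.8
```

Emit:
{"method": "play_rows", "body": {
  "moves": "0 0.001 0 0 -1;0 0.001 0 0 -1;0 0.0005 0 0 -1"
}}

```text
time_s: 22.7
position: [0.5812, -0.0771, 0.1453]
tcp_rot: [180.0, -0.0, 11.3]
contact_force: [-0.1, 0.2, -2.1]
width: 0.0457
finger_force: 42.8
```

Emit:
{"method": "play_rows", "body": {
  "moves": "0 0.001 0 0 -1;0 0.001 0 0 -1;0 0.0005 0 0 -1"
}}

```text
time_s: 23.08
position: [0.5817, -0.0795, 0.1453]
tcp_rot: [180.0, -0.0, 11.3]
contact_force: [-0.1, -0.3, -2.9]
width: 0.0458
finger_force: 42.8
```

Emit:
{"method": "play_rows", "body": {
  "moves": "0 0.001 0 0 -1;0 0.001 0 0 -1;0 0.0005 0 0 -1"
}}

```text
time_s: 23.45
position: [0.5822, -0.0819, 0.1453]
tcp_rot: [180.0, -0.0, 11.3]
contact_force: [0.3, -0.3, -2.3]
width: 0.0456
finger_force: 42.8
```

Emit:
{"method": "play_rows", "body": {
  "moves": "0 0.001 0 0 -1;0 0.001 0 0 -1;0 0.0005 0 0 -1"
}}

```text
time_s: 23.82
position: [0.5827, -0.0844, 0.1453]
tcp_rot: [180.0, -0.0, 11.3]
contact_force: [-0.2, 0.1, -2.4]
width: 0.0454
finger_force: 42.8
```

Emit:
{"method": "play_rows", "body": {
  "moves": "0 0.001 0 0 -1;0 0.001 0 0 -1;0 0.0005 0 0 -1"
}}

```text
time_s: 24.2
position: [0.5832, -0.0869, 0.1453]
tcp_rot: [180.0, -0.0, 11.3]
contact_force: [0.6, -0.6, -2.8]
width: 0.0455
finger_force: 42.8
```

Emit:
{"method": "play_rows", "body": {
  "moves": "0 0.001 0 0 -1;0 0.001 0 0 -1;0 0.0005 0 0 -1"
}}

```text
time_s: 24.58
position: [0.5836, -0.0893, 0.1453]
tcp_rot: [180.0, 0.0, 11.3]
contact_force: [-0.4, 0.5, -2.2]
width: 0.0457
finger_force: 42.8
```

Emit:
{"method": "play_rows", "body": {
  "moves": "0 0.001 0 0 -1;0 0.001 0 0 -1;0 0.0005 0 0 -1"
}}

```text
time_s: 24.95
position: [0.5841, -0.0918, 0.1453]
tcp_rot: [180.0, -0.0, 11.3]
contact_force: [0.4, -0.5, -2.8]
width: 0.0455
finger_force: 42.8
```

Emit:
{"method": "play_rows", "body": {
  "moves": "0 0.001 0 0 -1;0 0.001 0 0 -1;0 0.0005 0 0 -1"
}}

```text
time_s: 25.32
position: [0.5842, -0.0924, 0.1453]
tcp_rot: [-179.8, 0.0, 11.3]
contact_force: [-0.7, 7.2, -1.1]
width: 0.0457
finger_force: 42.9
```

Contact: the tool stopped 1.8 mm short with 7 N, at rail y ≈ -0.046, just where the hint put it. I'll relax the push, settle the caddy down, and open gently.

Emit:
{"method": "play_rows", "body": {
  "moves": "0 -0.0005 0.0005 0 -1;0 -0.0003 0.0005 0 -1;0 0 0 0 -1"
}}

```text
time_s: 25.7
position: [0.5844, -0.0923, 0.1446]
tcp_rot: [-179.9, -0.0, 11.3]
contact_force: [-1.5, 5.7, 0.3]
width: 0.0455
finger_force: 43.0
```

```bash
python3 g.py
```

```text
t 25.7 [ 0.5844 -0.0923  0.1446] [-1.7992e+02 -2.0000e-02  1.1320e+01] F [-1.51  5.69  0.3 ] M [0.74 0.04 0.21] 0.0455 43.0
rail u err to go (mm) -0.2177037142202555 rail y mm -46.19206779341248
```

Emit:
{"method": "play_rows", "body": {
  "moves": "0 0 0 0 0.4;0 0 0 0 0.4;0 0 0 0 0.4;0 0 0 0 0.4;0 0 0 0 0.4"
}}

```text
time_s: 26.32
position: [0.5845, -0.0935, 0.1443]
tcp_rot: [180.0, -0.0, 11.3]
contact_force: [-0.2, -0.4, 0.8]
width: 0.0601
finger_force: 0.0
```

```bash
python3 g.py
python3 - <<'E'
from plant import imaging
import cv2,numpy as np
s=imaging.read_camera("scene");cv2.imwrite("pics/s2.png",s)
cv2.imwrite("pics/c4.png",cv2.convertScaleAbs(cv2.resize(s[150:270,210:350],None,fx=5,fy=5,interpolation=cv2.INTER_CUBIC),alpha=1.7))
E
```

```text
t 26.32 [ 0.5845 -0.0935  0.1443] [179.99  -0.    11.29] F [-0.24 -0.37  0.75] M [-0.01 -0.01 -0.03] 0.0601 0.0
rail u err to go (mm) -0.07843401470885789 rail y mm -47.30258678667962
```

View pics/c4.png

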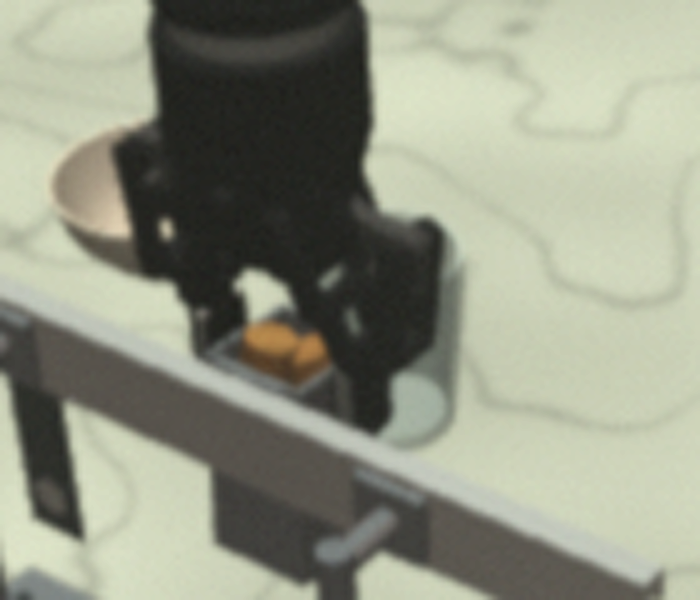

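The scene crop shows the caddy hanging upright behind the rail, with the fingers open, clear on both sides, and the opener well to the left. Now a gentle nudge with the +y finger to make sure it rests on the stop.

Emit:
{"method": "play_rows", "body": {
  "moves": "0 0.0015 0 0 0.4;0 0.0015 0 0 0.4;0 0.001 0 0 0.4;0 0.0005 0 0 0.4;0 0.0005 0 0 0.4;0 0.0005 0 0 0.4;0 0 0 0 0.4"
}}

```text
time_s: 27.25
position: [0.5855, -0.0988, 0.1443]
tcp_rot: [180.0, -0.0, 11.3]
contact_force: [-0.3, -0.1, 0.8]
width: 0.0595
finger_force: 0.0
```

Emit:
{"method": "play_rows", "body": {
  "moves": "0 0.0005 0 0 0.4;0 0.0005 0 0 0.4;0 0 0 0 0.4"
}}

```text
time_s: 27.62
position: [0.5855, -0.0993, 0.1443]
tcp_rot: [-180.0, 0.0, 11.3]
contact_force: [-1.7, 2.2, 0.9]
width: 0.0596
finger_force: 1.2
```

Emit:
{"method": "play_rows", "body": {
  "moves": "0 0.0005 0 0 0.4;0 0 0 0 0.4"
}}

```text
time_s: 27.88
position: [0.5855, -0.0995, 0.1443]
tcp_rot: [-179.9, 0.0, 11.3]
contact_force: [-1.1, 4.3, 2.0]
width: 0.0598
finger_force: 2.5
```

```bash
python3 g.py
```

```text
t 27.88 [ 0.5855 -0.0995  0.1443] [-1.7993e+02  4.0000e-02  1.1300e+01] F [-1.11  4.3   1.98] M [0.71 0.28 0.09] 0.0598 2.5
rail u err to go (mm) 0.144071622591585 rail y mm -53.46241721612186
```

It is firm against the stop. Backing off to centre and rising clear.

Emit:
{"method": "play_rows", "body": {
  "moves": "0 -0.001 0 0 0.4;0 -0.002 0 0 0.4;0 -0.002 0 0 0.4;0 -0.002 0 0 0.4;0 -0.0005 0 0 0.4;0 0 0 0 0.6;0 0 -0.005 0 0.6;0 0 -0.01 0 0.6;0 0 -0.02 0 0.6;0 0 -0.02 0 0.6;0 0 -0.03 0 0.6;0 0 -0.03 0 0.6;0 0 -0.03 0 0.6;0 0 0 0 0.6;0 0 0 0 0.6;0 0 0 0 0.6"
}}

```text
time_s: 29.88
position: [0.5838, -0.0927, 0.288]
tcp_rot: [-179.9, 0.1, 11.3]
contact_force: [-0.6, 0.8, -0.2]
width: 0.0681
finger_force: 0.0
```

Run:
```python
from plant import imaging
import cv2
s=imaging.read_camera("scene");cv2.imwrite("pics/s3.png",s)
cv2.imwrite("pics/c5.png",cv2.convertScaleAbs(cv2.resize(s[150:270,210:350],None,fx=5,fy=5,interpolation=cv2.INTER_CUBIC),alpha=1.7))
```

```text
(no output)
```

View pics/c5.png

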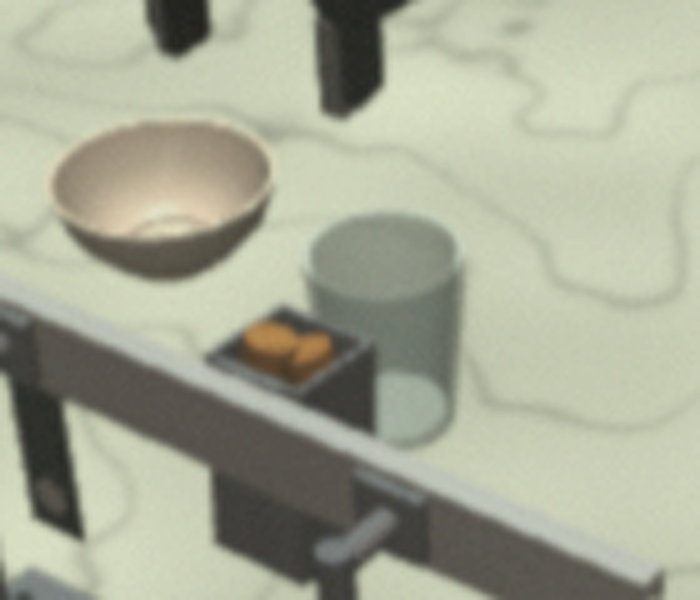

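The caddy hangs upright at crop (290,360), in the same place as before the fingers rose. The bowl and tumbler are where they were, and the fingers are well clear.

```bash
python3 -c "
from plant import order
print(order.hand_in())"
```

```text
the job is handed in; nothing more can be done
None
```

I hung the larger caddy on the rail, slid it up against the stop block (glider about 46 mm to the closed side of rail_mid), let go and handed the job in at about 30 s; the hand-in returned no verdict.

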